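# Open the brush-top paste jar in its bench block

### The arm

A 7-joint arm with a two-finger parallel gripper is mounted at the origin on the work surface; the furniture and walls round the work are solid. World frame = base frame: x ahead of the robot, y to its left, z up, the work surface at z = 0. Lengths are in mm, angles in rad, forces in N, time in s.
With the tool pointing down it reaches from about 425 to 875 mm from the base axis. Payload 9.9 kg.
Tool frame: the origin (TCP) lies on the centre line of the jaws, within the pads' length; the fingertips stand r.finger_overhang ahead of it and the grasp point (between the pads) is the TCP (r.finger_overhang is the distance from the TCP to the fingertips, in mm); z points along the fingers, y is the direction in which the jaws open and shut (so a half turn about z gives the same grasp; the last joint's range is limited). The gripper opens to 85 mm and grips with 20 to 120 N. Pads are 22 mm wide; open, the fingers measure 114 mm over their backs; the gripper's body (76 mm by 85 mm) begins 54 mm behind the grasp point. The pads swing forward as they close: fully open they stand 13 mm farther back than shut.
Start: joints at [1.069, 0.576, 0.025, 1.437, -0.015, 1.129, -0.057], TCP at [273.886, -616.941, 250.289] pointing down, gripper open.
Joint ranges: [-2.76, 2.76], [-0.34, 2.15], [-1.52, 1.57], [0.19, 2.46], [-1.09, 4.23], [0.17, 1.99], [-2.82, 2.82]. Speed limits (rad/s): [2.22, 2.22, 3.01, 3.01, 3.14, 3.14, 3.14].

### API

Orientations are given as a 3x3 rotation matrix whose columns are the frame's x, y, z axes.
In Python, from workcell import r, get_image, camera_info, ticket gives the robot as it stands.
- The arm moves only by the tool apply_moves, never from a script. Its argument "targets" is a list of rows, each a list of 7 numbers: the closure in counts, from 0 (fully open) to 255 (shut), then the shift along the tool's x, y, z in mm, then the turn, a rotation vector about the tool's x, y, z in degrees. In form: [[grip, dx, dy, dz, wx, wy, wz], ...]. A call has 1 to 12 rows; each row shifts and turns the pose as measured when the row begins, along the tool's axes as they then stand; what a row does not reach is not made up. A row lasts 1/10 s, in which the tool goes at most 50 mm and 8.59 degrees, less where a joint would pass 70% of its speed; a pose out of reach is approached as far as the arm can. A call is refused whole if a number of a shift passes 50 or a number of a turn 8.59, either way. A call with a gripper value outside its range is refused whole. The fingers move at their own pace and stop on an object; "force" is the grip in N (left out, the last holds). Time passes only in rows, so rows that do not move let the fingers close. It gives the time, the measured TCP pose, the force and the opening at its end, in the units of the state.
- r.read_state(): the state, without advancing time (a new reading comes with each control period).
- get_image(name): name is "scene" or "top" or "wrist"; returns the picture (384x512x3 uint8, red, green, blue); there is no depth.
- camera_info(name): a dict with "fovy" (degrees; the focal length in pixels is half the picture's height over the tangent of half this angle, whatever the lens; pixels are square), "cx", "cy" (the principal point, pixels), "R" (3x3) and "t" (3): a world point X has camera coordinates R X + t. Camera axes: x right, y down, z forward; pixel columns grow to the right and rows downward; lengths in mm; the calibration is good to about 2 mm. A picture is of the moment at which its call begins: read the wrist's pose just before it. camera_info takes no time and is no camera call; for the wrist camera it gives the pose at the moment of the call.
- ticket.close_job(): hands the job in, once; it reports no verdict.
The state is a dict: "time": time; "joint_positions": joint angles; "qd": joint speeds; "effort": joint torques, N m; "tcp_pos": TCP position; "ee_rot": TCP orientation; "contact_force": force on the tool from outside, world axes, zero at the start; "wrist_torque": the same for the moment, N m; "width": finger opening in mm.
Only numpy, scipy, OpenCV 4.12 (cv2) and the standard library are available. Lean on these libraries where they do the work, as an engineer would, in place of code of your own. Each camera call takes 0.05 s, during which the arm holds its last target.

### The job

I have bolts to coat and only one hand free: set the square paste jar, still closed, fully down into the square pocket of the plywood block so that it cannot turn, and there unscrew its tight red brush cap. When the thread lets go, lift the cap straight up and finish holding it still and upright just above the jar's mouth, clear of the neck but with the brush always still hanging inside the jar so that it drips back in: do not put the cap down or let go of it. The open jar must stay down in its pocket, and leave the bolts and the little red bottle as they are.

Things in the scene. Friction and masses are not known exactly. Their poses are not given: they have to be found in the camera images.
- jar_mid (a point): White jar, grey label, orange stripe, loose, about 0.45 kg. Body square, 64 x 64 mm, rounded corners, 72 mm high; this point is on its axis half-way up, 36 mm above its underside; x and y square to the flat sides, z up. It starts closed on the bench at any yaw and fits the pocket in any of four quarter turns. With the cap tight, the closed jar can be carried by its cap.
- jar_mouth (a point): Centre of the jar's open mouth under the cap, 96 mm above its underside, 34 mm wide inside. The neck, 24 mm high, carries a coarse three-start right-hand thread: turned anticlockwise seen from above, the cap rises 3 mm and is free after 65 degrees; between 65 and 100 degrees (best 80) it lifts straight off; beyond that it meets a stop.
- cap_grip (a point): Red ribbed round cap, 58 mm across, 37 mm high, 0.08 kg. This point is on its axis, 29 mm above its lower edge, 8 mm below its top, where it is best gripped, across any diameter. z up; white bar on top along x. Screwed down it is 71 mm above jar_mid, the cap's edge 6 mm over the jar's shoulder. A sprung seal makes it tight: up to about 0.6 N m to turn, so an unbraced jar turns with it.
- brush_tip (a point): Lower end of the brush that hangs from the cap's underside on a steel stem, on the cap's axis, 40 mm below its lower edge (69 mm below cap_grip), 13 mm thick; it passes the mouth freely. Screwed down it is 58 mm below the mouth, inside the jar.
- pocket (a point): Centre of the square pocket's floor in the plywood block screwed to the bench; floor 10 mm above the bench. Pocket 67 mm square (1.5 mm play each side of the jar), x and y square to its walls; wooden battens round it 20 mm wide, tops 26 mm above the floor, upper 8 mm bevelled out by 6 mm as lead-in. Base board 112 (x) by 168 (y) mm. A seated jar has jar_mid 36 mm above this point.
- hex_bolt_1: Bright hex bolt, 23 x 56 x 21 mm, lying on the bench, to be left alone; origin under its middle.
- hex_bolt_2: Bright hex bolt, 19 x 64 x 17 mm, lying on the bench, to be left alone; origin under its middle.
- threadlock_bottle: Small red flat bottle with a white pointed cap, 26 x 42 x 102 mm, standing on the bench, to be left alone; origin at the centre of its underside, z up.
There are look-alikes about, which are no part of the job. Of the things that look like the part that bears pocket, the larger one is meant. Of the things shaped like the part that bears cap_grip, the red one is meant.

How it is judged:
By the outcome, as a careful person would: the job done as asked, in the order asked, and still so for the second after the job is handed in, while the arm keeps its last pose, push and grip.
It also fails if it takes over 51 s, if anything falls off the work surface, if the arm or the gripper's body presses on something with over 40 N, if the wrist force passes 120 N, or if a joint passes its speed limit or range.

## Working session

There is one attempt and no reset: what is moved stays moved. The work goes in short steps, Python scripts to look and compute and a tool call to move; the robot and the scene stay as the last step left them, time stands still between calls to the robot, and variables do not carry over. Pictures are saved under pics/ and viewed, and the job is handed in when it is done.

Besides the shell and the picture viewer there is one more tool, called by a JSON object that holds its "fn" and its "kwargs". apply_moves: Moves the arm, as the interface text tells. Its arguments: {"type":"object","properties":{"targets":{"type":"array"},"force":{"type":"number"}},"required":["targets"]}

```bash
mkdir -p pics; ls; python3 - <<'E'
from workcell import r,get_image,camera_info
import cv2,numpy as np
print(r.finger_overhang, r.read_state())
for n in ["scene","top","wrist"]:
    ci=camera_info(n); print(n,{k:(np.round(v,4).tolist() if not isinstance(v,str) else v) for k,v in ci.items()})
    cv2.imwrite(f"pics/a_{n}.png",get_image(n)[:,:,::-1])
E
```

```text
pics
19.0 {'time': 0.0, 'joint_positions': array([ 1.06921668,  0.57653215,  0.02484411,  1.4379417 , -0.01497204,
        1.12898295, -0.05651465]), 'qd': array([-0.00094987,  0.00032612, -0.00040449, -0.00016008, -0.00174268,
        0.00030641,  0.0015412 ]), 'effort': array([ 5.80832984e-04, -7.65758801e+01,  2.25074843e+00, -2.85968167e+01,
        1.53412193e-02,  1.27917543e-02, -1.65260514e-05]), 'tcp_pos': array([ 273.69138978, -616.54983683,  249.43071925]), 'ee_rot': array([[ 9.13979460e-01,  4.05759697e-01, -7.83577854e-04],
       [ 4.05760438e-01, -9.13978260e-01,  1.48566543e-03],
       [-1.13349968e-04, -1.67581258e-03, -9.99998589e-01]]), 'contact_force': array([-0.12676477,  0.52200055,  0.53593345]), 'wrist_torque': array([0.05080317, 0.03103498, 0.07473453]), 'width': 85.59028920642695}
scene {'fovy': 51.165, 'cx': 266.8442, 'cy': 189.605, 'R': [[-0.448, -0.894, 0.0054], [-0.3876, 0.1887, -0.9023], [0.8056, -0.4063, -0.4311]], 't': [433.2356, 264.8542, 915.8549]}
top {'fovy': 49.0472, 'cx': 259.2801, 'cy': 187.4514, 'R': [[0.0265, -0.9996, 0.0013], [-0.9824, -0.0263, -0.1848], [0.1847, 0.0037, -0.9828]], 't': [180.8816, 586.9991, 1164.9782]}
wrist {'fovy': 69.7116, 'cx': 252.9995, 'cy': 199.3267, 'R': [[0.4055, -0.9141, -0.0014], [-0.8825, -0.3919, 0.2601], [-0.2383, -0.1042, -0.9656]], 't': [-673.6705, -33.5603, 378.4348]}
```

View pics/a_scene.png

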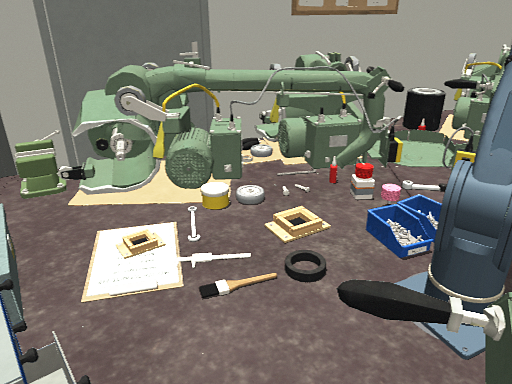

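View pics/a_top.png

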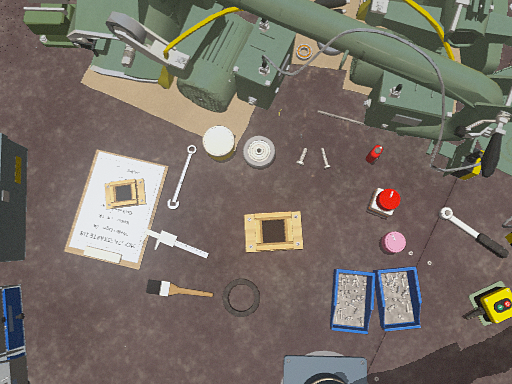

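View pics/a_wrist.png

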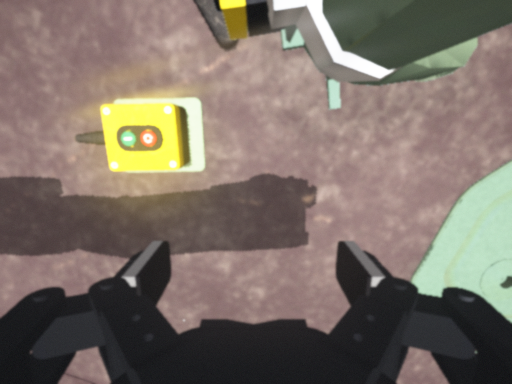

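```bash
cat > h.py <<'E'
from workcell import r,get_image,camera_info
import cv2,numpy as np
def ray(ci,u,v):
    f=192/np.tan(np.radians(ci['fovy']/2)); R=np.array(ci['R']);t=np.array(ci['t'])
    d=R.T@np.array([(u-ci['cx'])/f,(v-ci['cy'])/f,1.]); return -R.T@t,d
def plane(ci,u,v,z):
    o,d=ray(ci,u,v); return (o+d*(z-o[2])/d[2])
def proj(ci,X):
    f=192/np.tan(np.radians(ci['fovy']/2)); c=np.array(ci['R'])@np.array(X)+ci['t']
    return ci['cx']+f*c[0]/c[2],ci['cy']+f*c[1]/c[2]
def tri(rays):
    A=0;b=0
    for o,d in rays:
        d=d/np.linalg.norm(d);P=np.eye(3)-np.outer(d,d);A=A+P;b=b+P@o
    return np.linalg.solve(A,b)
E
python3 - <<'E'
from h import *
t=cv2.imread('pics/a_top.png');s=cv2.imread('pics/a_scene.png')
def crop(im,x,y,w,h,k): return cv2.resize(im[y:y+h,x:x+w],None,fx=k,fy=k,interpolation=cv2.INTER_CUBIC)
cv2.imwrite('pics/b1.png',np.hstack([crop(t,235,200,80,60,5),crop(t,355,175,60,60,5)[:300]]))
cv2.imwrite('pics/b2.png',np.hstack([crop(s,260,200,80,50,5),crop(s,340,155,60,50,5)]))
# red blobs
for n,im in (('top',t),('scene',s)):
    hsv=cv2.cvtColor(im,cv2.COLOR_BGR2HSV)
    m=((hsv[...,0]<8)|(hsv[...,0]>172))&(hsv[...,1]>180)&(hsv[...,2]>90)
    k,l,st,c=cv2.connectedComponentsWithStats(m.astype(np.uint8))
    for i in range(1,k):
        if st[i,4]>40:print(n,st[i],c[i], plane(camera_info(n),*c[i],115).round(1))
E
```

```text
top [371 145  12  13  63] [375.28571429 151.77777778] [ 680.8 -125.5  115. ]
top [376 189  24  21 339] [388.74926254 198.88495575] [ 548.2 -159.1  115. ]
scene [355 163  18  16 230] [363.64347826 170.13478261] [ 517.3 -135.2  115. ]
scene [330 165   7  18 104] [332.76923077 173.66346154] [537.7 -25.  115. ]
```

View pics/b1.png

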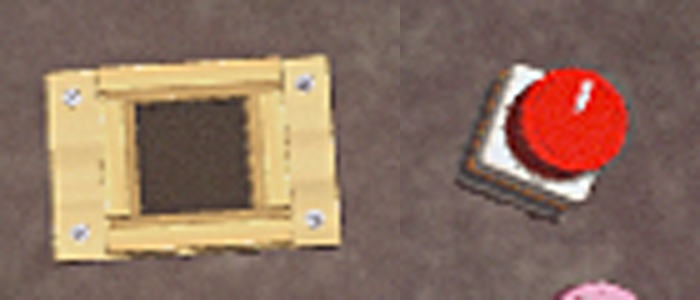

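View pics/b2.png

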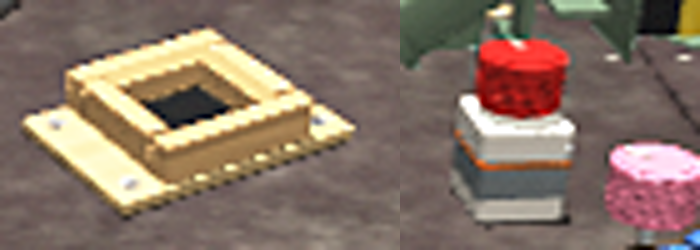

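```bash
python3 - <<'E'
from h import *
for n in ['wrist','top','scene']:
    ci=camera_info(n);print(n,(-np.array(ci['R']).T@ci['t']).round())
s=r.read_state();ci=camera_info('wrist');R=s['ee_rot'];print('cam in tool',R.T@(-np.array(ci['R']).T@ci['t']-s['tcp_pos']), 'axis',R.T@np.array(ci['R'])[2])
ci=camera_info('top')
b=lambda x,y:(235+x/5,200+y/5)
for q in [(48,73),(327,56),(341,245),(57,262)]: print('outer',plane(ci,*b(*q),8).round(1))
for q in [(137,100),(248,97),(250,213),(140,215)]: print('floor',plane(ci,*b(*q),10).round(1))
for q in [(388,245),(394,243)]:print('pink',plane(ci,*q,70).round(1))
print(proj(ci,[274,-617,250]))
E
```

```text
wrist [ 334. -590.  373.]
top [ 357.  192. 1253.]
scene [-441.  709.  631.]
cam in tool [  65.80874707   -0.61369652 -123.65959076] axis [-2.60045076e-01 -4.79385544e-05  9.65596477e-01]
outer [507.4 238.1   8. ]
outer [522.   72.2   8. ]
outer [410.7  63.1   8. ]
outer [396.5 229.2   8. ]
floor [492.5 184.8  10. ]
floor [496.1 119.   10. ]
floor [427.8 116.8  10. ]
floor [424.9 181.3  10. ]
pink [ 425.4 -166.9   70. ]
pink [ 431.4 -183.9   70. ]
(np.float64(609.494171779686), np.float64(312.63413152245744))
```

{"fn": "apply_moves", "kwargs": {"targets": [[0,40,-28,-3,0,0,0],[0,40,-28,-3,0,0,0],[0,40,-28,-3,0,0,0],[0,40,-28,-3,0,0,0],[0,40,-28,-3,0,0,0],[0,40,-28,-3,0,0,0],[0,40,-28,-3,0,0,0],[0,40,-28,-3,0,0,0],[0,40,-28,-3,0,0,0],[0,40,-28,-3,0,0,0],[0,40,-28,-3,0,0,0],[0,0,0,0,0,0,0]]}}

```text
time: 1.35
tcp_pos: [556.5, -144.3, 278.9]
ee_rot: [[0.916, 0.402, -0.005], [0.402, -0.916, 0.005], [-0.002, -0.006, -1.0]]
contact_force: [-0.6, -0.2, -0.1]
width: 84.8
```

```bash
cat >> h.py <<'E'
def look(name):
    ci=camera_info('wrist');s=r.read_state();im=get_image('wrist')[:,:,::-1];cv2.imwrite(f'pics/{name}.png',im);np.savez(f'pics/{name}.npz',R=ci['R'],t=ci['t'],cx=ci['cx'],cy=ci['cy'],fovy=ci['fovy'])
    st(s)
def st(s=None):
    s=s or r.read_state();R=s['ee_rot']
    print('t',round(s['time'],2),'tcp',s['tcp_pos'].round(1),'yaw',round(np.degrees(np.arctan2(R[1,0],R[0,0])),1),'z',R[:,2].round(4),'q',s['joint_positions'].round(2),'F',s['contact_force'].round(1),'T',s['wrist_torque'].round(2),'w',round(s['width'],1))
def L(name): 
    d=np.load(f'pics/{name}.npz');return {k:(d[k] if d[k].ndim else float(d[k])) for k in d}
E
python3 -c "
from h import *
look('c1')"
```

```text
t 1.35 tcp [ 556.5 -144.3  278.9] yaw 23.7 z [-0.0046  0.0045 -1.    ] q [ 0.22  0.4  -0.07  1.66  0.03  1.08 -1.01] F [-0.6 -0.2 -0.1] T [-0.02  0.04  0.04] w 84.8
```

View pics/c1.png

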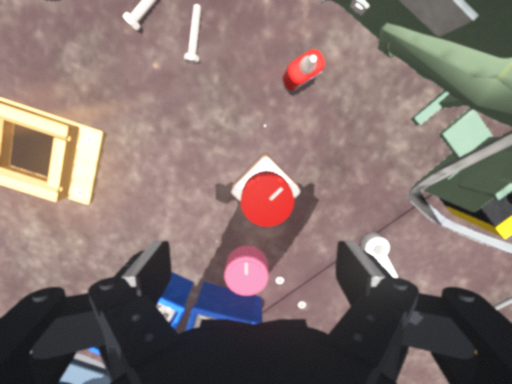

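```bash
python3 - <<'E'
from h import *
im=cv2.imread('pics/c1.png');ci=L('c1')
cv2.imwrite('pics/c1z.png',cv2.resize(im[140:240,210:330],None,fx=6,fy=6,interpolation=cv2.INTER_CUBIC))
hsv=cv2.cvtColor(im,cv2.COLOR_BGR2HSV)
m=((hsv[...,0]<8)|(hsv[...,0]>172))&(hsv[...,1]>150)&(hsv[...,2]>80)
m[:,:220]=0;m[:140]=0
cs,_=cv2.findContours(m.astype(np.uint8),0,1);c=max(cs,key=cv2.contourArea)
(x,y),rad=cv2.minEnclosingCircle(c);print(x,y,rad,cv2.boundingRect(c),plane(ci,x,y,115))
print(proj(ci,[*plane(ci,x,y,115)[:2],72]))
e=cv2.fitEllipse(c);print(e,plane(ci,*e[0],115), 'pix/mm', rad/29)
hull=c
# top view cap
t=cv2.imread('pics/a_top.png');ct=camera_info('top')
# triangulate with top bbox-based centre of top face
E
```

```text
266.8722229003906 199.35797119140625 27.23923683166504 (241, 173, 53, 54) [ 550.84950179 -161.36207433  115.        ]
(np.float64(265.38153505866273), np.float64(190.1866764080499))
((266.8157653808594, 199.78675842285156), (51.58863830566406, 53.411128997802734), 170.2074432373047) [ 550.38769953 -161.50483959  115.        ] pix/mm 0.9392840286781048
```

View pics/c1z.png

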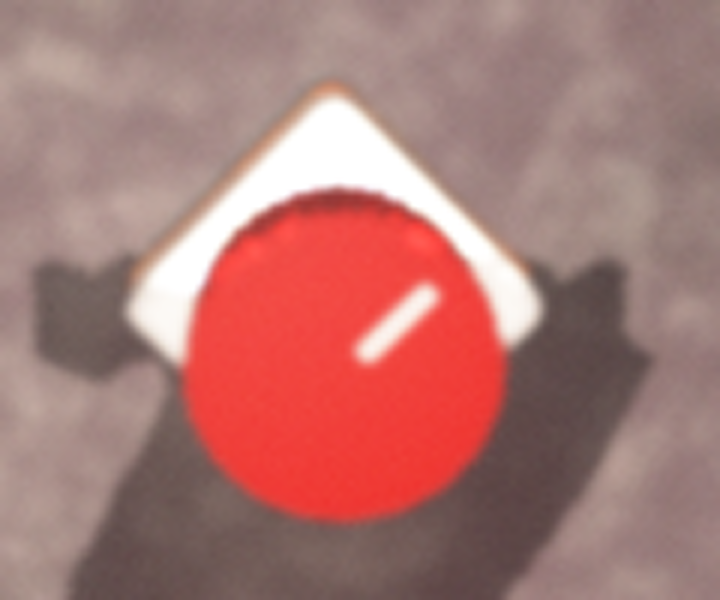

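```bash
python3 - <<'E'
from h import *
ci=L('c1');f=lambda x,y,z:plane(ci,210+x/6-.4,140+y/6-.4,z)
print('cap',f(346,363,115))
im=cv2.imread('pics/c1.png');hsv=cv2.cvtColor(im,cv2.COLOR_BGR2HSV)
big=cv2.resize(im[140:240,210:330],None,fx=6,fy=6,interpolation=cv2.INTER_CUBIC)
hs=cv2.cvtColor(big,cv2.COLOR_BGR2HSV)
m=((hs[...,1]<40)&(hs[...,2]>200))
L1=[];L2=[]
for y in range(130,251,4):
    xs=np.where(m[y])[0];L1.append((xs.min(),y));L2.append((xs.max(),y))
for P in (L1,L2):
    W=np.array([f(*p,72)[:2] for p in P],np.float32)
    v=cv2.fitLine(W,cv2.DIST_HUBER,0,.01,.01).ravel();n=np.array([-v[1],v[0]])
    a=np.degrees(np.arctan2(v[1],v[0]));print('ang',a,(a+45)%90-45,'dist from cap',n@(f(346,363,115)[:2]-v[2:]))
W=f(365,355,115),f(432,292,115);d=W[1]-W[0];print('bar',np.degrees(np.arctan2(d[1],d[0])))
# pocket from c1, top: proj check
E
```

```text
cap [ 550.26439457 -162.09593353  115.        ]
ang -21.204348 -21.204348 dist from cap -32.58534783862791
ang 68.657455 -21.342545 dist from cap 31.49710757490874
bar -21.56354510224357
```

{"fn": "apply_moves", "kwargs": {"targets": [[0,-6,7,25,-0.3,0.1,0],[0,-6,7,40,0,0,0],[0,0,0,35,0,0,0],[0,0,0,0,0,0,0]]}}

```text
time: 1.8
tcp_pos: [547.9, -169.5, 176.8]
ee_rot: [[0.918, 0.397, -0.001], [0.397, -0.918, -0.005], [-0.002, 0.004, -1.0]]
contact_force: [-0.5, 0.6, 1.1]
width: 85.4
```

```bash
python3 -c "
from h import *
look('c2')
ci=L('c2');print(proj(ci,[550.4,-162,115]))
im=cv2.imread('pics/c2.png');hsv=cv2.cvtColor(im,cv2.COLOR_BGR2HSV)
m=((hsv[...,0]<8)|(hsv[...,0]>172))&(hsv[...,1]>150)&(hsv[...,2]>80)
cs,_=cv2.findContours(m.astype(np.uint8),0,1);c=max(cs,key=cv2.contourArea);print(cv2.boundingRect(c),cv2.minEnclosingCircle(c))"
```

```text
t 1.8 tcp [ 547.9 -169.5  176.8] yaw 23.4 z [-7.0e-04 -4.7e-03 -1.0e+00] q [ 0.26  0.5  -0.06  1.81  0.05  0.84 -0.99] F [-0.5  0.6  1.1] T [-0.01  0.03 -0.01] w 85.4
(np.float64(245.21857906474227), np.float64(213.6797876001012))
(203, 170, 84, 83) ((244.7833709716797, 211.38722229003906), 41.85160827636719)
```

View pics/c2.png

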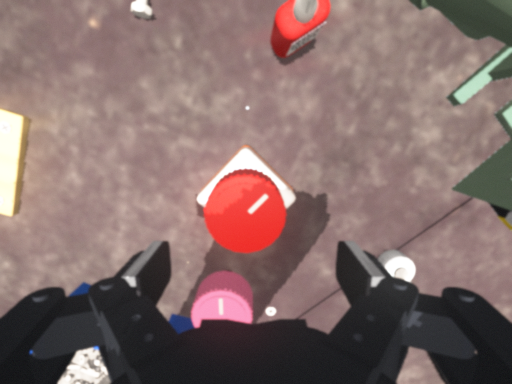

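{"fn": "apply_moves", "kwargs": {"targets": [[0,5,-6,0,0.2,0,0],[0,0,0,20,0,0,0],[0,0,0,15,0,0,0],[0,0,0,0,0,0,0]]}}

```text
time: 2.25
tcp_pos: [555.3, -163.4, 150.9]
ee_rot: [[0.919, 0.395, 0.011], [0.395, -0.919, -0.004], [0.008, 0.008, -1.0]]
contact_force: [-0.2, 0.3, -0.5]
width: 85.8
```

```bash
python3 -c "
from h import *
st()"
```

```text
t 2.25 tcp [ 555.3 -163.4  150.9] yaw 23.3 z [ 0.0107 -0.0043 -0.9999] q [ 0.24  0.53 -0.06  1.83  0.05  0.77 -1.01] F [-0.2  0.3 -0.5] T [-0.06  0.03 -0.01] w 85.8
```

{"fn": "apply_moves", "kwargs": {"targets": [[0,0,0,0,0,0,0]]}}

```text
time: 2.35
tcp_pos: [556.3, -163.3, 152.7]
ee_rot: [[0.919, 0.395, 0.013], [0.395, -0.919, -0.005], [0.01, 0.009, -1.0]]
contact_force: [-0.4, 0.1, 0.7]
width: 85.6
```

{"fn": "apply_moves", "kwargs": {"targets": [[0,0,0,0,0,0,0]]}}

```text
time: 2.45
tcp_pos: [557.0, -163.2, 154.2]
ee_rot: [[0.919, 0.395, 0.015], [0.395, -0.919, -0.005], [0.011, 0.01, -1.0]]
contact_force: [-0.3, 1.0, -0.2]
width: 85.3
```

```bash
python3 -c "
from h import *
look('c3')
ci=L('c3');print(proj(ci,[550.4,-162,115]))
im=cv2.imread('pics/c3.png');hsv=cv2.cvtColor(im,cv2.COLOR_BGR2HSV)
m=((hsv[...,0]<8)|(hsv[...,0]>172))&(hsv[...,1]>150)&(hsv[...,2]>80)
cs,_=cv2.findContours(m.astype(np.uint8),0,1);c=max(cs,key=cv2.contourArea);print(cv2.boundingRect(c),cv2.minEnclosingCircle(c));st()"
```

```text
t 2.45 tcp [ 557.  -163.2  154.2] yaw 23.3 z [ 0.0146 -0.0049 -0.9999] q [ 0.24  0.53 -0.06  1.83  0.05  0.77 -1.01] F [-0.3  1.  -0.2] T [-0.03  0.09  0.01] w 85.3
(np.float64(247.38154392537234), np.float64(241.74344276354034))
(202, 197, 91, 88) ((246.62600708007812, 238.72520446777344), 46.111114501953125)
t 2.5 tcp [ 557.2 -163.3  154.4] yaw 23.3 z [ 0.0152 -0.0051 -0.9999] q [ 0.24  0.53 -0.06  1.83  0.05  0.77 -1.01] F [ 1.1 -0.3  0.2] T [0.02 0.02 0.01] w 85.5
```

View pics/c3.png

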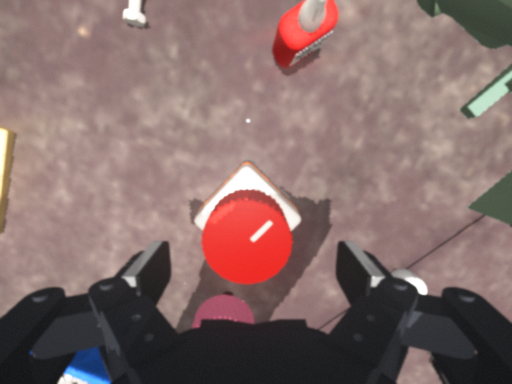

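{"fn": "apply_moves", "kwargs": {"targets": [[0,-4,-3,6,0.6,-0.7,0],[0,-2,-1,12,0.1,-0.1,0],[0,-0.5,0,12,0.1,-0.1,0]]}}

```text
time: 2.8
tcp_pos: [550.7, -162.5, 125.4]
ee_rot: [[0.919, 0.395, -0.001], [0.395, -0.919, 0.001], [-0.001, -0.001, -1.0]]
contact_force: [-0.3, -0.6, 0.1]
width: 85.6
```

```bash
python3 -c "
from h import *
st()"
```

```text
t 2.8 tcp [ 550.7 -162.5  125.4] yaw 23.3 z [-1.2e-03  9.0e-04 -1.0e+00] q [ 0.25  0.57 -0.06  1.86  0.05  0.72 -1.01] F [-0.3 -0.6  0.1] T [0.   0.   0.01] w 85.6
```

{"fn": "apply_moves", "kwargs": {"targets": [[0,-0.5,0,9,0.1,-0.1,0],[0,-0.5,0,9,0.1,-0.1,0],[0,-0.5,0,4,0.1,-0.1,0]]}}

```text
time: 3.1
tcp_pos: [547.6, -162.8, 99.0]
ee_rot: [[0.919, 0.395, -0.013], [0.395, -0.919, 0.005], [-0.01, -0.009, -1.0]]
contact_force: [-0.5, 0.5, -1.0]
width: 85.5
```

```bash
python3 -c "
from h import *
look('c4')"
```

```text
t 3.1 tcp [ 547.6 -162.8   99. ] yaw 23.3 z [-0.0127  0.0048 -0.9999] q [ 0.25  0.6  -0.06  1.87  0.05  0.68 -1.01] F [-0.5  0.5 -1. ] T [-0.04  0.04  0.02] w 85.5
```

View pics/c4.png

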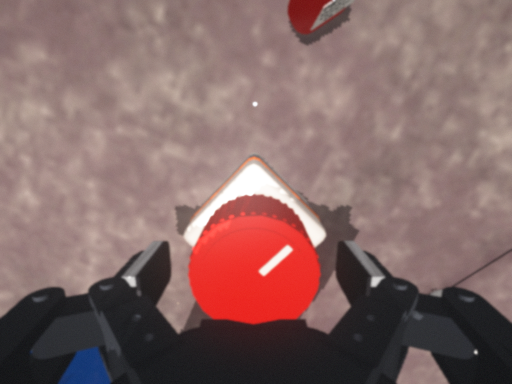

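{"fn": "apply_moves", "kwargs": {"targets": [[0,2,0.4,-4,-0.5,0.6,0],[0,0,0,0,0,0,0]]}}

```text
time: 3.35
tcp_pos: [549.7, -162.5, 102.6]
ee_rot: [[0.919, 0.395, 0.0], [0.395, -0.919, 0.001], [0.001, -0.001, -1.0]]
contact_force: [0.2, 0.3, 0.1]
width: 85.1
```

```bash
python3 -c "
from h import *
st()"
```

```text
t 3.35 tcp [ 549.7 -162.5  102.6] yaw 23.3 z [ 2.e-04  9.e-04 -1.e+00] q [ 0.25  0.6  -0.06  1.88  0.05  0.67 -1.01] F [0.2 0.3 0.1] T [-0.02 -0.05  0.  ] w 85.1
```

{"fn": "apply_moves", "kwargs": {"targets": [[255,0.5,0,-1,0,0,0],[255,0,0,0,0,0,0],[255,0,0,0,0,0,0],[255,0,0,0,0,0,0],[255,0,0,0,0,0,0]], "force": 90}}

```text
time: 3.85
tcp_pos: [550.6, -162.1, 105.3]
ee_rot: [[0.919, 0.395, 0.002], [0.395, -0.919, 0.001], [0.002, 0.0, -1.0]]
contact_force: [0.5, 0.5, -1.7]
width: 55.8
```

```bash
python3 -c "
from h import *
look('c5')"
```

```text
t 3.85 tcp [ 550.6 -162.1  105.3] yaw 23.3 z [ 2.2e-03  5.0e-04 -1.0e+00] q [ 0.24  0.59 -0.06  1.88  0.05  0.67 -1.01] F [ 0.5  0.5 -1.7] T [-0.04 -0.01 -0.04] w 55.8
```

View pics/c5.png

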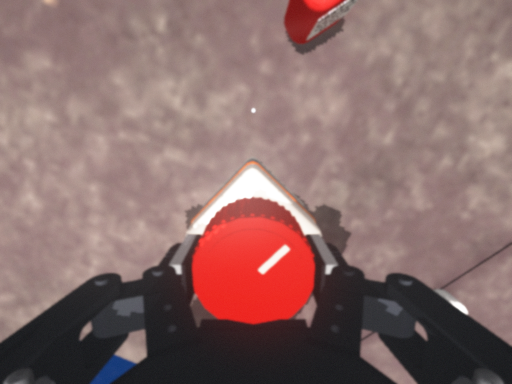

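{"fn": "apply_moves", "kwargs": {"targets": [[255,0,0,-15,0,0,0],[255,0,0,-30,0,0,0],[255,0,0,-30,0,0,0],[255,0,0,0,0,0,0]]}}

```text
time: 4.3
tcp_pos: [548.7, -161.9, 179.7]
ee_rot: [[0.919, 0.395, -0.004], [0.395, -0.919, 0.002], [-0.003, -0.003, -1.0]]
contact_force: [-0.5, -0.4, -3.8]
width: 55.5
```

```bash
python3 -c "
from h import *
look('d1')
im=cv2.imread('pics/c1.png')
cv2.imwrite('pics/c1p.png',cv2.resize(im[90:215,0:110],None,fx=6,fy=6,interpolation=cv2.INTER_CUBIC)[:600])
im=cv2.imread('pics/a_top.png')
cv2.imwrite('pics/topp.png',cv2.resize(im[205:260,240:308],None,fx=10,fy=10,interpolation=cv2.INTER_CUBIC))
"
```

```text
t 4.3 tcp [ 548.7 -161.9  179.7] yaw 23.3 z [-0.004   0.0019 -1.    ] q [ 0.25  0.5  -0.06  1.8   0.04  0.85 -1.  ] F [-0.5 -0.4 -3.8] T [-0.   -0.09  0.04] w 55.5
```

View pics/d1.png

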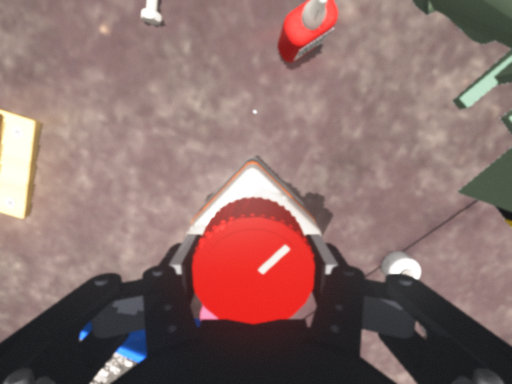

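View pics/c1p.png

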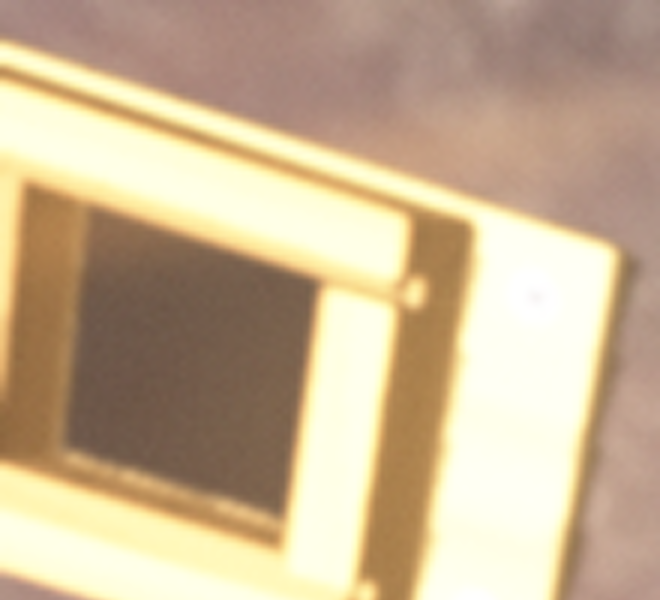

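View pics/topp.png

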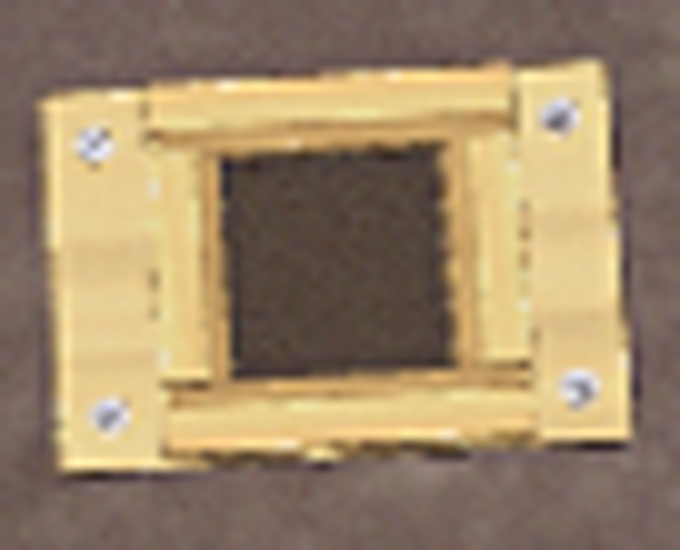

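```bash
python3 - <<'E'
from h import *
ci=camera_info('top');f=lambda p,z:plane(ci,240+p[0]/10-.45,205+p[1]/10-.45,z)[:2]
def rep(n,ps,z):
    W=np.array([f(p,z) for p in ps]);c=W.mean(0)
    d=(W[1]+W[2]-W[0]-W[3])/2;e=(W[0]+W[1]-W[2]-W[3])/2
    print(n,c.round(1),'len',np.linalg.norm(d).round(1),np.linalg.norm(e).round(1),'yaw(-y dir)',np.degrees(np.arctan2(d[1],d[0]))+90,'x',np.degrees(np.arctan2(e[1],e[0])))
rep('screws',[(94,144),(558,117),(580,390),(108,416)],10)
rep('outer',[(42,100),(605,60),(632,440),(60,472)],10)
rep('floor',[(220,158),(443,145),(460,370),(235,380)],10)
rep('battop',[(150,80),(512,65),(540,445),(165,455)],36)
c1=L('c1');g=lambda p,z:plane(c1,p[0]/6-.4,90+p[1]/6-.4,z)[:2]
W=[g(p,10) for p in [(90,205),(318,282),(283,520),(62,452)]]
print('c1 floor',np.array(W).round(1),np.mean(W,0), np.degrees([np.arctan2(*(W[0]-W[3])[::-1]),np.arctan2(*(W[1]-W[0])[::-1])]))
a,b=g((475,218),10),g((620,245),10);print(a,b)
# check cap in top
E
```

```text
screws [460.4 152.5] len 138.2 80.3 yaw(-y dir) 4.75833755471686 x 4.958790091706465
outer [460.3 152.6] len 167.7 110.8 yaw(-y dir) 5.152200067383404 x 4.596981400983184
floor [461.4 151.2] len 66.2 65.9 yaw(-y dir) 4.460544255436858 x 5.262598584989729
battop [460.1 151.5] len 106.5 108.9 yaw(-y dir) 3.470007571168537 x 4.418388276094548
c1 floor [[484.9 185.9]
 [488.8 133.7]
 [429.8 128.8]
 [424.8 181.1]] [457.0619214 157.3759325] [  4.57790435 -85.61786641]
[517.68842294 103.77431279] [525.26087781  71.4945666 ]
```

{"fn": "apply_moves", "kwargs": {"targets": [[255,2,-15,0,0,0,0],[255,4,-30,0,0,0,0],[255,5,-40,0,0,0,0],[255,5,-40,0,0,0,0],[255,5,-40,0,0,0,0],[255,5,-40,0,0,0,0],[255,5,-38,0,0,0,0],[255,4,-30,0,0,0,0],[255,3,-20,0,0,0,0],[255,0,0,0,0,0,-4],[255,0,0,0,0,0,-5]]}}

```text
time: 5.45
tcp_pos: [449.0, 140.0, 164.0]
ee_rot: [[0.84, 0.541, -0.032], [0.542, -0.841, 0.001], [-0.026, -0.019, -0.999]]
contact_force: [-0.1, -0.8, -4.5]
width: 55.7
```

```bash
python3 -c "
from h import *
look('d2')"
```

```text
t 5.45 tcp [449. 140. 164.] yaw 32.8 z [-0.0323  0.0012 -0.9995] q [-0.29  0.4  -0.14  2.05  0.06  0.73 -1.47] F [-0.1 -0.8 -4.5] T [-0.03 -0.11 -0.01] w 55.7
```

View pics/d2.png

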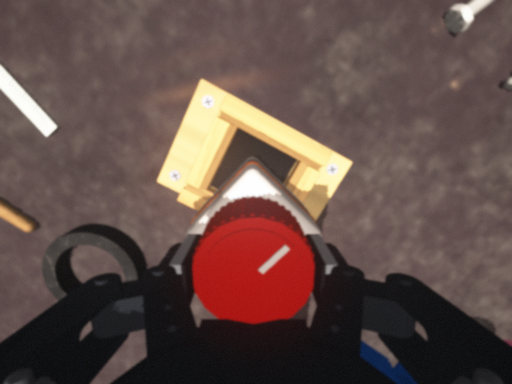

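{"fn": "apply_moves", "kwargs": {"targets": [[255,14,-3,-10,-1.1,1.5,0],[255,0,0,0,0,0,-5],[255,0,0,0,0,0,-6],[255,0,0,0,0,0,-5],[255,0,0,0,0,0,0]]}}

```text
time: 6.0
tcp_pos: [459.0, 154.6, 172.9]
ee_rot: [[0.654, 0.757, 0.003], [0.757, -0.654, -0.0], [0.002, 0.003, -1.0]]
contact_force: [0.0, -0.0, -4.4]
width: 56.0
```

```bash
python3 -c "
from h import *
st()"
```

```text
t 6.0 tcp [459.  154.6 172.9] yaw 49.2 z [ 0.0034 -0.     -1.    ] q [-0.27  0.39 -0.22  2.03  0.13  0.73 -1.27] F [ 0.  -0.  -4.4] T [0.02 0.03 0.03] w 56.0
```

{"fn": "apply_moves", "kwargs": {"targets": [[255,-1.5,3,8,0.1,-0.1,0],[255,0,0,9,0,0,0],[255,0,0,5,0,0,0],[255,0,0,0,0,0,0]]}}

```text
time: 6.4
tcp_pos: [460.7, 152.0, 148.8]
ee_rot: [[0.661, 0.75, 0.002], [0.75, -0.661, -0.0], [0.001, 0.002, -1.0]]
contact_force: [-0.2, 1.0, -5.1]
width: 55.9
```

```bash
python3 -c "
from h import *
look('d3')
cv2.imwrite('pics/d3s.png',cv2.resize(get_image('scene')[130:260,220:390,::-1],None,fx=4,fy=4,interpolation=cv2.INTER_CUBIC))
cv2.imwrite('pics/d3t.png',cv2.resize(get_image('top')[180:280,210:340,::-1],None,fx=5,fy=5,interpolation=cv2.INTER_CUBIC))
st()"
```

```text
t 6.4 tcp [460.7 152.  148.8] yaw 48.6 z [ 2.e-03 -2.e-04 -1.e+00] q [-0.27  0.43 -0.2   2.05  0.14  0.67 -1.29] F [-0.2  1.  -5.1] T [-0.03  0.02  0.05] w 55.9
t 6.55 tcp [461.1 152.2 149.7] yaw 48.7 z [ 3.2e-03  4.0e-04 -1.0e+00] q [-0.27  0.43 -0.2   2.05  0.14  0.67 -1.29] F [-0.2 -0.  -3.7] T [-0.   -0.04  0.  ] w 55.6
```

View pics/d3.png

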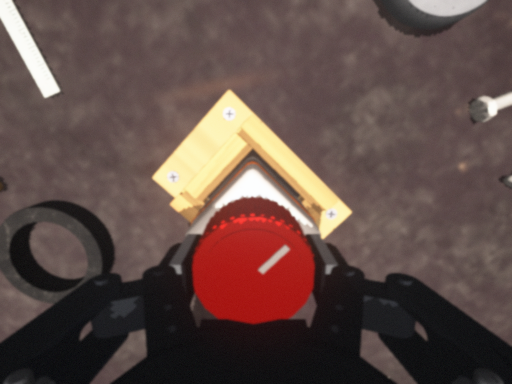

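View pics/d3s.png

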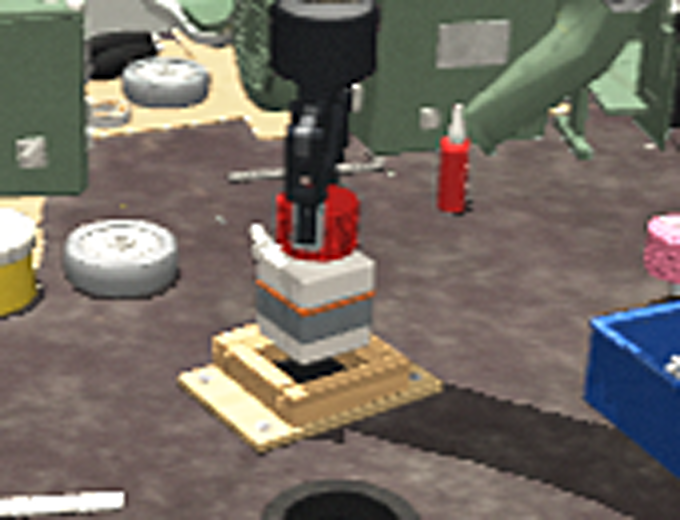

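View pics/d3t.png

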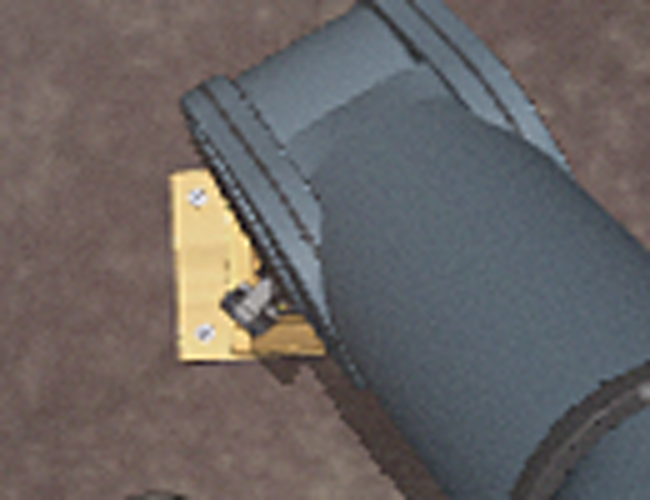

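```bash
python3 -c "
from h import *
c=L('d3');im=cv2.imread('pics/d3.png')
P=[plane(c,*p,10)[:2] for p in [(229.5,113),(173,177),(331.5,214)]]
print(np.array(P).round(1),'centre',(P[1]+P[2])/2)
print([np.linalg.norm(P[i]-P[j]).round(1) for i,j in ((0,1),(0,2))], np.degrees(np.arctan2(*(P[0]-P[1])[::-1])),np.degrees(np.arctan2(*(P[0]-P[2])[::-1])))
print(proj(c,[461,152,157]))
"
```

```text
[[495.3 223.9]
 [414.4 216.6]
 [506.4  85.4]] centre [460.4002679  150.98865685]
[np.float64(81.2), np.float64(138.9)] 5.176799778176044 94.58418865277359
(np.float64(254.47819094035594), np.float64(271.1667416916011))
```

{"fn": "apply_moves", "kwargs": {"targets": [[255,-1.2,0,5,0.1,-0.1,-0.8],[255,0,0,6,0,0,0],[255,0,0,6,0,0,0],[255,0,0,3,0,0,0]]}}

```text
time: 6.95
tcp_pos: [460.9, 151.4, 129.0]
ee_rot: [[0.65, 0.76, 0.003], [0.76, -0.65, 0.001], [0.002, 0.001, -1.0]]
contact_force: [-1.2, -0.4, -5.4]
width: 55.9
```

```bash
python3 -c "
from h import *
st()"
```

```text
t 6.95 tcp [460.9 151.4 129. ] yaw 49.5 z [ 0.0025  0.001  -1.    ] q [-0.27  0.46 -0.2   2.07  0.15  0.62 -1.29] F [-1.2 -0.4 -5.4] T [-0.01  0.02 -0.04] w 55.9
```

{"fn": "apply_moves", "kwargs": {"targets": [[255,0,0,4,0,0,0],[255,0,0,4,0,0,0],[255,0,0,4,0,0,0]]}}

```text
time: 7.25
tcp_pos: [461.0, 151.5, 115.8]
ee_rot: [[0.65, 0.76, 0.002], [0.76, -0.65, 0.001], [0.002, 0.001, -1.0]]
contact_force: [0.3, -0.3, -5.0]
width: 55.6
```

```bash
python3 -c "
from h import *
st()"
```

```text
t 7.25 tcp [461.  151.5 115.8] yaw 49.5 z [ 0.0024  0.001  -1.    ] q [-0.28  0.48 -0.19  2.09  0.16  0.58 -1.29] F [ 0.3 -0.3 -5. ] T [ 0.01  0.03 -0.02] w 55.6
```

{"fn": "apply_moves", "kwargs": {"targets": [[255,0,0,2,0,0,0],[255,0,0,1.5,0,0,0]]}}

```text
time: 7.45
tcp_pos: [461.0, 151.6, 113.1]
ee_rot: [[0.65, 0.76, 0.003], [0.76, -0.65, 0.001], [0.003, 0.002, -1.0]]
contact_force: [-5.2, -2.7, 15.5]
width: 55.7
```

```bash
python3 -c "
from h import *
st()"
```

```text
t 7.45 tcp [461.  151.6 113.1] yaw 49.5 z [ 2.9e-03  9.0e-04 -1.0e+00] q [-0.28  0.49 -0.19  2.09  0.17  0.58 -1.3 ] F [-5.2 -2.7 15.5] T [-0.43  1.05  0.07] w 55.7
```

```bash
python3 -c "
from h import *
look('e1')
cv2.imwrite('pics/e1s.png',cv2.resize(get_image('scene')[150:260,250:350,::-1],None,fx=5,fy=5,interpolation=cv2.INTER_CUBIC))
st()"
```

```text
t 7.45 tcp [461.  151.6 113.1] yaw 49.5 z [ 2.9e-03  9.0e-04 -1.0e+00] q [-0.28  0.49 -0.19  2.09  0.17  0.58 -1.3 ] F [-5.2 -2.7 15.5] T [-0.43  1.05  0.07] w 55.7
t 7.55 tcp [461.  151.6 113.2] yaw 49.5 z [ 3.1e-03  9.0e-04 -1.0e+00] q [-0.28  0.49 -0.19  2.09  0.17  0.58 -1.3 ] F [-5.2 -1.7 16. ] T [-0.31  1.06  0.05] w 55.7
```

View pics/e1.png

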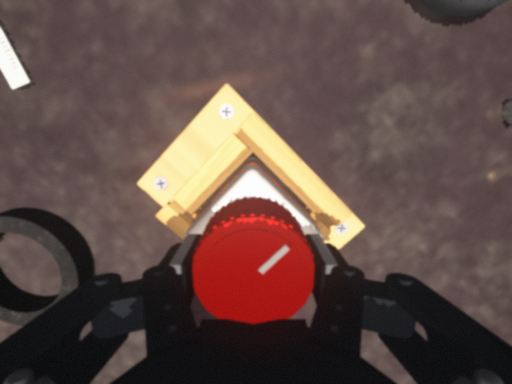

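View pics/e1s.png

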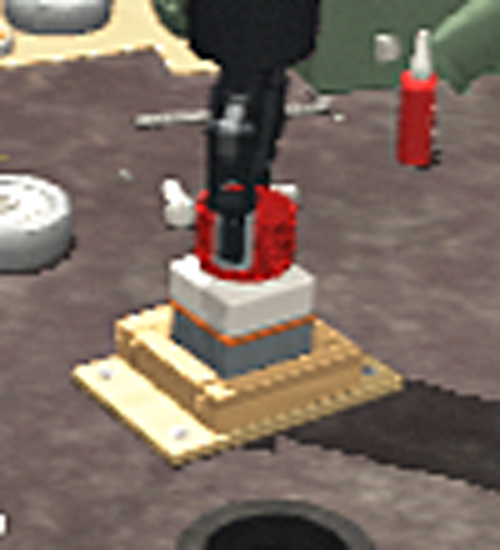

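{"fn": "apply_moves", "kwargs": {"targets": [[255,0,0,-0.5,0,0,-4],[255,0,0,-0.3,0,0,-6],[255,0,0,-0.3,0,0,-6],[255,0,0,-0.3,0,0,-6]], "force": 110}}

```text
time: 7.95
tcp_pos: [462.1, 153.1, 116.7]
ee_rot: [[0.308, 0.951, 0.008], [0.952, -0.308, 0.003], [0.005, 0.006, -1.0]]
contact_force: [-0.1, 2.0, -1.9]
width: 55.5
```

```bash
python3 -c "
from h import *
look('e2')"
```

```text
t 7.95 tcp [462.1 153.1 116.7] yaw 72.1 z [ 0.0076  0.003  -1.    ] q [-0.2   0.49 -0.31  2.08  0.26  0.6  -1.  ] F [-0.1  2.  -1.9] T [ 0.42 -0.16 -0.24] w 55.5
```

View pics/e2.png

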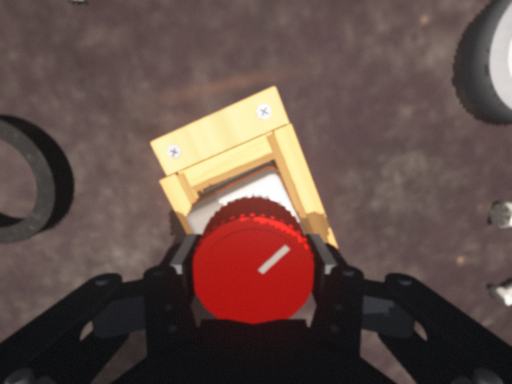

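{"fn": "apply_moves", "kwargs": {"targets": [[255,-1,-0.5,1,0.3,-0.3,-6],[255,0,0,0.3,0,0,-6],[255,0,0,0,0,0,-6]]}}

```text
time: 8.3
tcp_pos: [462.2, 153.9, 117.0]
ee_rot: [[-0.012, 1.0, 0.004], [1.0, 0.012, 0.001], [0.001, 0.004, -1.0]]
contact_force: [-4.6, -0.7, 5.0]
width: 55.1
```

```bash
python3 -c "
from h import *
st()"
```

```text
t 8.3 tcp [462.2 153.9 117. ] yaw 90.7 z [ 0.004   0.0013 -1.    ] q [-0.13  0.5  -0.41  2.08  0.33  0.62 -0.75] F [-4.6 -0.7  5. ] T [-0.02  0.9  -0.26] w 55.1
```

{"fn": "apply_moves", "kwargs": {"targets": [[255,-1,-1,0,0.2,0,-6],[255,-0.5,-0.5,-0.3,0,0,-6],[255,0,0,-0.2,0,0,-6],[255,0,0,-0.2,0,0,-6]]}}

```text
time: 8.7
tcp_pos: [460.9, 153.9, 118.9]
ee_rot: [[-0.424, 0.906, 0.002], [0.906, 0.424, 0.003], [0.002, 0.003, -1.0]]
contact_force: [-2.6, -0.9, 5.4]
width: 55.2
```

```bash
python3 -c "
from h import *
look('e3')"
```

```text
t 8.7 tcp [460.9 153.9 118.9] yaw 115.1 z [ 0.0022  0.0034 -1.    ] q [-0.04  0.51 -0.53  2.08  0.42  0.65 -0.42] F [-2.6 -0.9  5.4] T [-0.38  0.6  -0.11] w 55.2
```

View pics/e3.png

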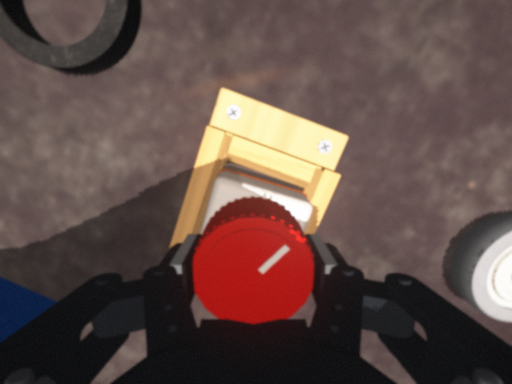

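{"fn": "apply_moves", "kwargs": {"targets": [[255,0,0,0,0,0,-6],[255,0,0,0,0,0,-5],[255,0,0,0,0,0,-4],[255,0,0,0,0,0,-1]]}}

```text
time: 9.15
tcp_pos: [461.1, 153.4, 119.5]
ee_rot: [[-0.664, 0.748, 0.003], [0.748, 0.664, 0.003], [0.0, 0.004, -1.0]]
contact_force: [-0.1, 0.8, -0.7]
width: 55.2
```

```bash
python3 -c "
from h import *
st()"
```

```text
t 9.15 tcp [461.1 153.4 119.5] yaw 131.6 z [ 0.003   0.0026 -1.    ] q [ 0.01  0.53 -0.62  2.07  0.48  0.68 -0.2 ] F [-0.1  0.8 -0.7] T [ 0.08  0.21 -0.02] w 55.2
```

{"fn": "apply_moves", "kwargs": {"targets": [[255,0,0,-3,0.2,0,0],[255,0,0,-4,0,0,0]]}}

```text
time: 9.35
tcp_pos: [461.1, 153.3, 126.6]
ee_rot: [[-0.66, 0.751, -0.0], [0.751, 0.66, 0.0], [0.0, -0.0, -1.0]]
contact_force: [0.8, -0.4, -0.7]
width: 55.4
```

```bash
python3 -c "
from h import *
st()
cv2.imwrite('pics/f1s.png',cv2.resize(get_image('scene')[150:260,250:350,::-1],None,fx=5,fy=5,interpolation=cv2.INTER_CUBIC))"
```

```text
t 9.35 tcp [461.1 153.3 126.6] yaw 131.3 z [-4.e-04  1.e-04 -1.e+00] q [ 0.02  0.52 -0.63  2.06  0.47  0.7  -0.19] F [ 0.8 -0.4 -0.7] T [-0.03 -0.01  0.06] w 55.4
```

View pics/f1s.png

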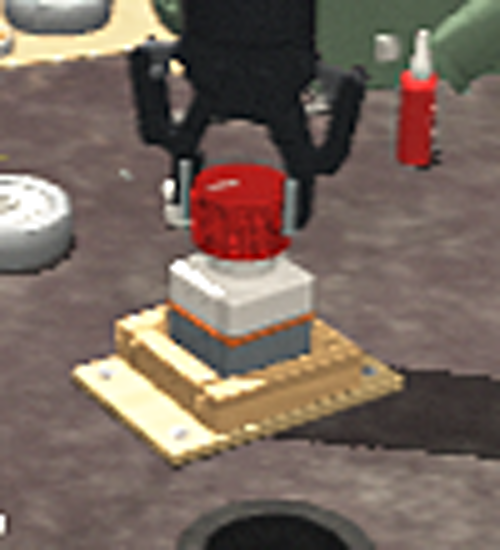

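{"fn": "apply_moves", "kwargs": {"targets": [[255,0,0,-4,0,0,0],[255,0,0,-5,0,0,0],[255,0,0,-5,0,0,0],[255,0,0,-3,0,0,0],[255,0,0,0,0,0,0],[255,0,0,0,0,0,0],[255,0,0,0,0,0,0]]}}

```text
time: 10.1
tcp_pos: [462.0, 153.7, 146.8]
ee_rot: [[-0.658, 0.753, 0.003], [0.753, 0.658, 0.001], [-0.001, 0.003, -1.0]]
contact_force: [-0.7, -0.1, -0.5]
width: 55.2
```

```bash
python3 -c "
from h import *
look('g1')
cv2.imwrite('pics/g1s.png',cv2.resize(get_image('scene')[140:260,250:350,::-1],None,fx=5,fy=5,interpolation=cv2.INTER_CUBIC))
st()"
```

```text
t 10.1 tcp [462.  153.7 146.8] yaw 131.1 z [ 2.8e-03  7.0e-04 -1.0e+00] q [ 0.04  0.49 -0.65  2.04  0.43  0.74 -0.16] F [-0.7 -0.1 -0.5] T [-0.02  0.01 -0.01] w 55.2
t 10.2 tcp [461.9 153.6 146.7] yaw 131.1 z [ 2.6e-03  7.0e-04 -1.0e+00] q [ 0.04  0.49 -0.65  2.04  0.43  0.74 -0.16] F [-0.2  0.2 -0.5] T [-0.01  0.01  0.01] w 55.3
```

View pics/g1s.png

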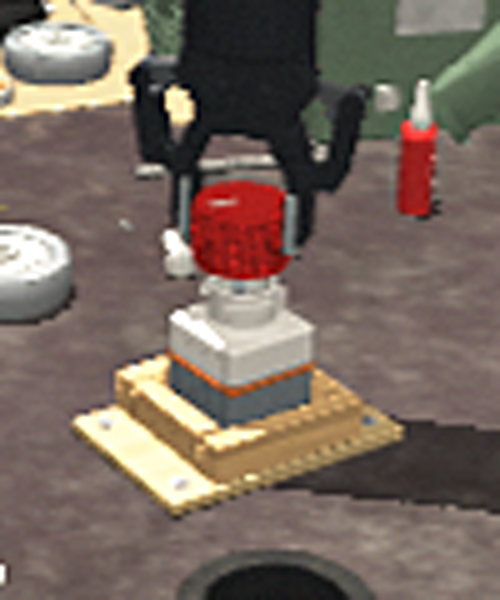

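View pics/g1.png

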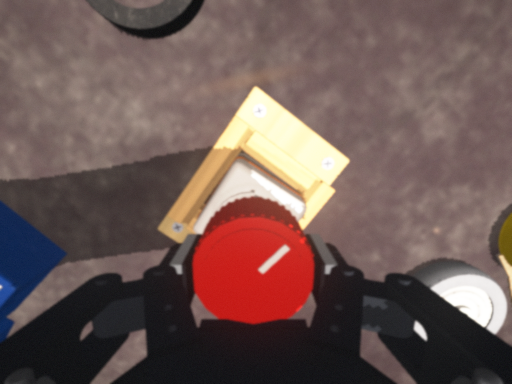

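```bash
python3 -c "
from h import *
from workcell import ticket
st()
print(ticket.close_job())"
```

```text
t 10.2 tcp [461.9 153.6 146.7] yaw 131.1 z [ 2.6e-03  7.0e-04 -1.0e+00] q [ 0.04  0.49 -0.65  2.04  0.43  0.74 -0.16] F [-0.2  0.2 -0.5] T [-0.01  0.01  0.01] w 55.3
the job is handed in; nothing more can be done
None
```

The jar is open in its pocket and the arm is holding the red cap upright over the mouth. I handed the job in at 10.2 s.

- **Seating:** I carried the closed jar by its cap and lowered it into the larger plywood pocket until it met the floor at about 20 N. The scene view showed it fully down.
- **Unscrewing:** I turned the cap 82° anticlockwise. It did not slip in the jaws, and the jar turned no more than its play in the pocket. After that the wrist carried only about the cap's own weight.
- **Final position:** I lifted the cap to about 13 mm clear of the mouth, which leaves the brush tip about 26 mm inside the jar. Both figures come from the tool height, and I trust them to about 2 mm.
- **Last checks:** The last scene picture shows a gap between cap and neck and the jar still down in its pocket. The tool is upright to about 0.2°, steady, with side force under 1 N. The arm never went near the bolts or the little bottle, and the bottle looks as it was.

Two readings disagreed a little. The tool sat about 2 mm lower than I had worked out when the jar reached the floor. It also ended about 2–3 mm sideways of my measured pocket centre, which is less than the roughly 10 mm of room round the brush.

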